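# Set a display cabinet's door ajar on its peg stay

## Task

Air the little display cabinet: take the stay on top of it by its wooden knob, push the glazed door open with it, and drop the middle one of the stay's five holes over the upright pin until the bar lies flat on the rubber seat round it and holds the door open by itself when you let go. The pin is clamped somewhere along the slot of its plate, so feel for it with a light hand and do not lean hard on it (40 newtons would bend it). Leave the things on and around the cabinet where they stand.

Things in the scene. Friction and masses are not known exactly. Their poses are not given: they have to be found in the camera images.
- stay_knob (a point): centre of the stay's upright round knob (pale wood, 18 mm across, 36 mm tall, 23 mm above the bar's underside), 290 mm along the bar from its pivot, 108 mm beyond the middle hole; the bar under it is only 12 mm wide. Lift it to tilt the bar up about the pivot; the bar also swings sideways freely. At first it lies swung to one side of the pin, level (a stop carries it, at most 4 mm low at the knob)
- stay_mid_hole (a point): centre of the middle hole at the bar's underside. The stay is a dark steel flat bar, 20 mm wide, 5 mm thick, about 0.16 kg, with five round through holes 11.5 mm across at 110, 146, 182, 218 and 254 mm from its pivot: this is the one at 182 mm. x points along the bar from the pivot to the knob, z up
- stay: the whole stay bar with its knob: origin at its pivot, on the bar's underside; x along the bar towards the knob, z up. The pivot sits on the door's top edge, 200 mm from the hinge axis, level with the seat's top, and circles it as the door opens. The cabinet is brown wood, 340 mm wide, 220 mm deep, 220 mm high, its back towards the robot, the glazed door on its far side
- keep: slotted brass plate with a rubber seat (gives 1 mm per 8 N), 75 x 26 x 8 mm, on the cabinet's top. Origin: middle of the seat's top face, 228 mm above the table; x along the slot, away from the door, z up. A steel pin, 9 mm across, 14.5 mm high (chamfered), stands on it, NOT measured: it is clamped in the slot up to 12 mm either side of the origin along x. When home, the bar is flat on the seat
- door_top (a point): middle of the door's top edge (door 340 mm wide, 205 mm high, 15 mm thick); y points along the door to its hinge. The vertical hinge axis is fixed at x = -132.5, y = +190 mm in keep's frame; the door opens towards keep's -x, away from the robot. A hinge spring pulls it shut when not held: 0.36 N m, and 0.4 N m more per rad, about 2.5 N along the stay. On the middle hole it is 0.18 to 0.33 rad open
- tin: small copper tin, 40 mm across, 42 mm high, standing on the cabinet's top near its front edge; origin at the centre of its underside; leave it alone
- bell: brass hand bell, 44 mm across, 60 mm high, standing on the cabinet's top near its front edge; origin at the centre of its underside; leave it alone
- cup_a: frosted white plastic cup, 72 mm across, 110 mm high, on the table; origin at the centre of its underside; leave it alone
- cup_b: second frosted white plastic cup, same size; origin at the centre of its underside; leave it alone
- goblet: steel goblet with a globe lid, 84 mm across, 173 mm high, on the table; origin at the centre of its underside; leave it alone
- handbox: wooden box with two round marks on its lid, 155 x 195 x 77 mm, on the table; origin at the centre of its underside; leave it alone
- flask: green corked bottle, 68 mm across, 190 mm high, on the table; origin at the centre of its underside; leave it alone
- pot: white pot with a blue band, 88 mm across, 74 mm high, on the table; origin at the centre of its underside; leave it alone

How it is judged:
By the outcome, as a careful person would: the job done as asked, in the order asked, and still so for the second after the job is handed in, with the robot touching nothing.
It also fails if it takes over 64 s, if anything falls off the work surface, if the arm or the gripper's body presses on something with over 40 N, if the wrist force passes 120 N, or if a joint passes its speed limit or range.

## Robot

A 6-joint arm with a two-finger parallel gripper is mounted at the origin on the work surface. World frame = base frame: x ahead of the robot, y to its left, z up, the work surface at z = 0. Lengths are in m, angles in rad, forces in N, time in s.
With the tool pointing down it reaches from about 0.275 to 0.875 m from the base axis. Payload 12.5 kg.
Tool frame: the origin (TCP) lies on the centre line of the jaws, within the pads' length; the fingertips stand 8 mm ahead of it and the grasp point (between the pads) lies 11 mm behind it; z points along the fingers, y is the line along which they close (so a half turn about z gives the same grasp; the last joint's range is limited). The gripper opens to 85 mm and grips with 20 to 120 N. Pads are 22 mm wide; open, the fingers measure 114 mm over their backs; the gripper's body (76 mm by 85 mm) begins 54 mm behind the grasp point. The pads swing forward as they close: fully open they stand 13 mm farther back than shut.
Start: joints at [1.215, 0.351, 1.652, -0, 1.139, -0.085], TCP at [0.147, 0.53, 0.239] pointing down, gripper open.
Joint ranges: [-2.75, 2.75], [-0.79, 2.1], [0.01, 2.65], [-1.57, 4.71], [0.07, 3.14], [-2.87, 2.87]. Speed limits (rad/s): [2.22, 2.22, 2.79, 3.14, 3.14, 3.14].

## Interface

Orientations are given as a 3x3 rotation matrix whose columns are the frame's x, y, z axes.
In Python, from cell import bot gives the robot as it stands. The module is installed in compiled form; this text tells all that it offers.
- The arm moves only by the tool move_arm, never from a script. Its argument "increments" is a list of rows, each a list of 7 numbers: the shift along the world's x, y, z in cm, then the turn, a rotation vector about the world's x, y, z in degrees, then the opening, from -1 (shut) to 1 (fully open). A call has 1 to 8 rows; each row shifts and turns the commanded pose from where the row before left it; what a row does not reach is not made up. A row lasts 1/8 s, in which the tool goes at most 62.5 mm and 10.7 degrees, less where a joint would pass 70% of its speed; a pose out of reach is approached as far as the arm can. A call with a gripper value outside its range is refused whole. The fingers move at their own pace and stop on an object; "grip_force" is the grip in N (left out, the last holds). Time passes only in rows, so rows that do not move let the fingers close. It gives the time, the measured TCP pose, the force, the opening and the grip force at its end, in the units of the state.
- bot.sense(): the state, without advancing time (a new reading comes with each control period).
- bot.grab_frame(name): name is "scene" or "top" or "wrist"; returns a dict with "img" (384x512x3 uint8, blue, green, red), "K" (3x3 intrinsics, pixels), "cam_to_world" (4x4, takes a point from camera to world coordinates). Camera axes: x right, y down, z forward; pixel columns grow to the right and rows downward; lengths in m; the calibration is good to about 2 mm. A picture is of the moment at which its call begins. There is no depth.
- bot.job_done(): hands the job in; it is judged then, once.
The state is a dict: "t": time; "joints": joint angles; "dq": joint speeds; "tau": joint torques, N m; "eef_pos": TCP position; "ee_rot": TCP orientation; "force": force on the tool from outside, world axes, zero at the start; "moment": the same for the moment, N m; "opening": finger opening in m; "grip_force": force on a finger pad.
Only numpy, scipy, OpenCV 4.12 (cv2) and the standard library are available. Lean on these libraries where they do the work, as an engineer would, in place of code of your own. Each camera call takes 0.05 s, during which the arm holds its last target. There are 200 camera calls.

## Working session

There is one attempt and no reset: what is moved stays moved. The work goes in short steps, Python scripts to look and compute and a tool call to move; the robot and the scene stay as the last step left them, time stands still between calls to the robot, and variables do not carry over. Pictures are saved under pics/ and viewed, at most 10 in all, crops included, and the job is handed in when it is done.

Besides the shell and the picture viewer there is one more tool, called by a JSON object that holds its "op" and its "data", one argument or row to a line. move_arm: Moves the arm, as the interface text tells. Its arguments: {"type":"object","properties":{"increments":{"type":"array","items":{"type":"array","items":{"type":"number"}}},"grip_force":{"type":"number"}},"required":["increments"]}

```bash
mkdir -p pics; cat > h.py <<'E'
import numpy as np, cv2
from cell import bot
def grab(n,f=None):
    d=bot.grab_frame(n)
    if f: cv2.imwrite(f,d["img"])
    return d
def plane(d,u,v,z):
    r=np.linalg.inv(d["K"])@np.array([u,v,1.]);T=d["cam_to_world"]
    r=T[:3,:3]@r;o=T[:3,3];return o+r*(z-o[2])/r[2]
def proj(d,p):
    T=np.linalg.inv(d["cam_to_world"]);q=d["K"]@(T[:3,:3]@np.array(p)+T[:3,3]);return q[:2]/q[2]
def tri(obs):
    A=np.zeros((3,3));b=np.zeros(3)
    for d,u,v in obs:
        r=np.linalg.inv(d["K"])@np.array([u,v,1.]);r=d["cam_to_world"][:3,:3]@r;r/=np.linalg.norm(r)
        P=np.eye(3)-np.outer(r,r);A+=P;b+=P@d["cam_to_world"][:3,3]
    return np.linalg.solve(A,b)
E
python3 - <<'E'
from h import *
a=grab("scene");b=grab("top");c=grab("wrist")
np.set_printoptions(precision=3,suppress=True)
for d in (a,b,c): print(d["K"][0,0],d["cam_to_world"])
import pickle;pickle.dump((a,b,c),open("f0.pkl","wb"))
m=np.zeros((600,800,3),np.uint8)
cv2.imwrite("pics/s.png",cv2.resize(a["img"],(800,600)));cv2.imwrite("pics/t.png",cv2.resize(b["img"],(800,600)))
print(bot.sense())
E
```

```text
373.44440491246326 [[-0.251  0.637 -0.729  1.369]
 [ 0.968  0.152 -0.201  0.252]
 [-0.017 -0.755 -0.655  0.929]
 [ 0.     0.     0.     1.   ]]
349.9546725525678 [[-0.078 -0.969  0.233  0.281]
 [-0.997  0.077 -0.013  0.007]
 [-0.005 -0.233 -0.972  1.228]
 [ 0.     0.     0.     1.   ]]
308.55394878423664 [[ 0.267  0.914  0.305  0.068]
 [ 0.964 -0.253 -0.086  0.552]
 [-0.001  0.316 -0.949  0.374]
 [ 0.     0.     0.     1.   ]]
{'t': 0.15, 'joints': array([ 1.215,  0.351,  1.652, -0.   ,  1.139, -0.085]), 'dq': array([-0.   , -0.003, -0.003, -0.   , -0.001, -0.   ]), 'tau': array([ -0.   , -50.625, -29.15 ,  -0.   ,   0.003,   0.   ]), 'eef_pos': array([0.147, 0.53 , 0.239]), 'ee_rot': array([[-0.964,  0.267, -0.   ],
       [ 0.267,  0.964, -0.001],
       [ 0.   , -0.001, -1.   ]]), 'force': array([ 0.626, -0.304, -0.421]), 'moment': array([0.018, 0.007, 0.021]), 'grip_force': 0.0, 'opening': 0.08562303617471004}
```

View pics/s.png

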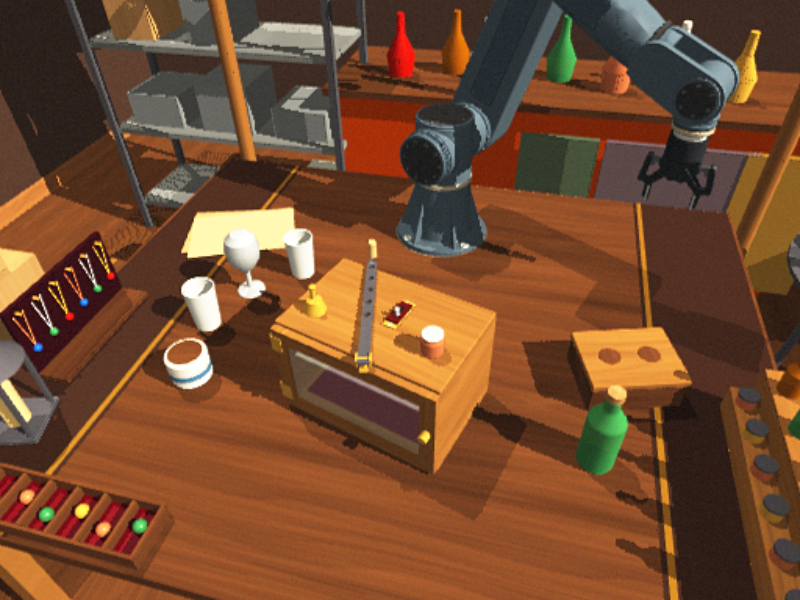

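View pics/t.png

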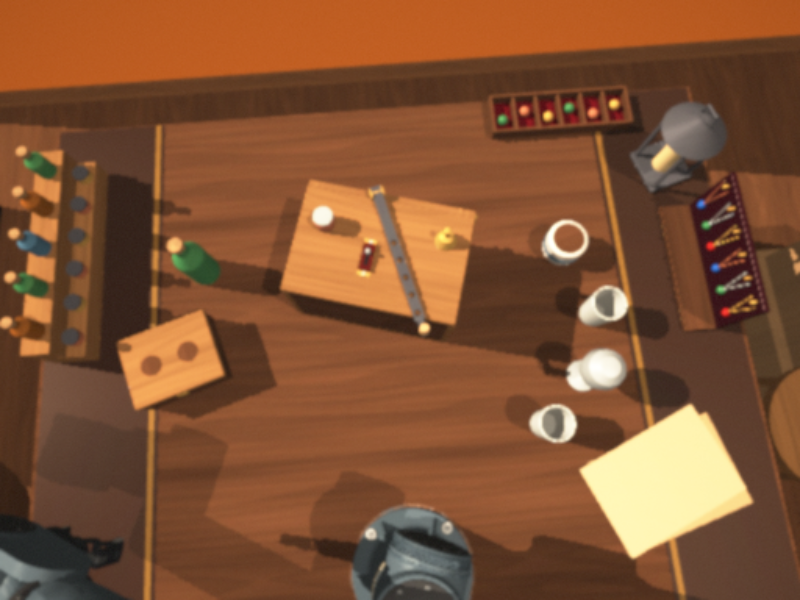

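The scene picture (800x600) has the stay lying from its pivot at (364,360) to the knob at (373,248), with the keep at (398,313), the tin at (432,341) and the bell at (315,302). In the top view the pivot is at (376,192), the knob at (424,328), the keep at (368,257), the tin at (322,217) and the bell at (445,238).

```bash
python3 - <<'E'
from h import *
import pickle
a,b,c=pickle.load(open("f0.pkl","rb"))
np.set_printoptions(precision=4,suppress=True)
s=1.5625
for n,u,v,z in [("knob",424,328,.26),("pivot",376,192,.23),("keep",368,257,.228),("tin",322,217,.262),("bell",445,238,.26),("FL",310,181,.22),("FR",476,210,.22),("BR",455,325,.22),("BL",281,291,.22)]:
    print(n,plane(b,u/s,v/s,z))
print("tri knob",tri([(b,424/s,328/s),(a,373/s,248/s)]),"keep",tri([(b,368/s,257/s),(a,398/s,313/s)]))
t=cv2.resize(b["img"][110:220,175:310],None,fx=4.4,fy=4.4,interpolation=cv2.INTER_CUBIC)
s2=cv2.resize(a["img"][150:245,170:325],None,fx=5,fy=5,interpolation=cv2.INTER_CUBIC)
cv2.imwrite("pics/tc.png",t);cv2.imwrite("pics/sc.png",s2)
E
```

```text
knob [ 0.4564 -0.0542  0.26  ]
pivot [0.7404 0.0134 0.23  ]
keep [0.6084 0.0382 0.228 ]
tin [0.6831 0.1184 0.262 ]
bell [ 0.6235 -0.1089  0.26  ]
FL [0.7794 0.1435 0.22  ]
FR [ 0.6909 -0.1804  0.22  ]
BR [ 0.4647 -0.1152  0.22  ]
BL [0.5565 0.2082 0.22  ]
tri knob [ 0.4582 -0.053   0.2471] keep [0.6098 0.0392 0.2231]
```

View pics/tc.png

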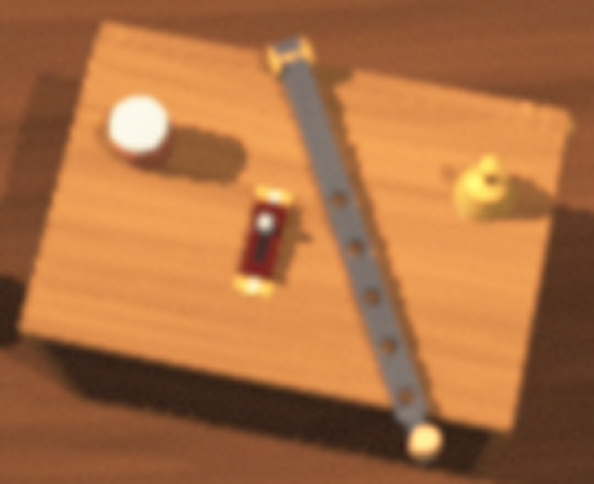

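View pics/sc.png

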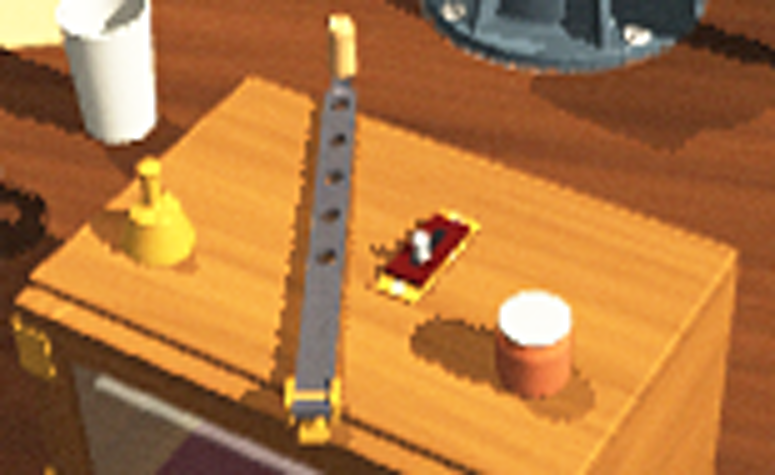

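The crops show the holes clearly, the pin's bright top at (265,222) of the top crop, and the plate's brass ends at (274,195) and (253,286). The pin stands on the door side of the seat's middle.

```bash
cat > geo.py <<'E'
from h import *
from scipy.optimize import fsolve
def frame(o,x):
    x=np.array(x[:2])/np.hypot(*x[:2]);return np.array(o[:2]),np.array([[x[0],-x[1]],[x[1],x[0]]])
def knob(pin,lead=0,hz=0.):  # keep frame, m: hole aimed at pin, underside hz above seat; returns knob centre, theta, bar dir
    H=np.array([-.1325,.19]);t=np.arcsin(hz/.182);r=.182*np.cos(t)
    P=lambda th:H+.2*np.array([-np.sin(th),-np.cos(th)])
    th=fsolve(lambda q:np.linalg.norm(P(q[0])-pin)-r,.25)[0]
    d=(np.array(pin)-P(th));d/=np.linalg.norm(d)
    return P(th)+d*(.29*np.cos(t)-.023*np.sin(t)), .228+.29*np.sin(t)+.023*np.cos(t),th,d
E
python3 - <<'E'
from geo import *
import pickle
a,b,c=pickle.load(open("f0.pkl","rb"))
np.set_printoptions(precision=4,suppress=True)
T=lambda u,v:(175+u/4.4-.4,110+v/4.4-.4); S=lambda u,v:(170+u/5-.4,150+v/5-.4)
pt=lambda t,s:tri([(b,*T(*t)),(a,*S(*s))])
print("pin", pt((265,221),(421,235)), plane(b,*T(265,221),.2425))
# plate ends outer middle
f=plane(b,*T(276,188),.226);r=plane(b,*T(252,294),.226)
f2=plane(a,*S(397,291),.226);r2=plane(a,*S(461,219),.226)
print("plate",f,r,f2,r2,np.linalg.norm(f-r),np.linalg.norm(f2-r2))
for d,q,(u,v) in [(b,T,(339,199)),(b,T,(356,247)),(b,T,(372,296)),(b,T,(388,346)),(b,T,(405,396)),(a,S,(326,257)),(a,S,(330,215)),(a,S,(334,177)),(a,S,(338,140)),(a,S,(340,104))]:
    print("hole",plane(d,*q(u,v),.231))
print("knobtop",plane(b,*T(425,437),.269),"knob sc",plane(a,*S(342,48),.251),pt((425,441),(342,48)))
print("pivot",plane(b,*T(290,53),.233),plane(a,*S(312,400),.233))
for q in [((104,22),(.22)),((570,108),.22),((513,430),.22),((20,330),.22)]: print("corner",plane(b,*T(*q[0]),.22))
for q in [(250,78),(737,252)]:print("back corner scene",plane(a,*S(*q),.22))
E
```

```text
pin [0.6176 0.0394 0.2439] [0.6182 0.0388 0.2425]
plate [0.6471 0.0302 0.226 ] [0.5728 0.0516 0.226 ] [0.6463 0.0334 0.226 ] [0.5791 0.0533 0.226 ] 0.07732898181149699 0.07010611635782811
hole [ 0.6339 -0.0123  0.231 ]
hole [ 0.5987 -0.0211  0.231 ]
hole [ 0.5635 -0.029   0.231 ]
hole [ 0.5281 -0.0368  0.231 ]
hole [ 0.4931 -0.0451  0.231 ]
hole [ 0.6338 -0.0111  0.231 ]
hole [ 0.5987 -0.0194  0.231 ]
hole [ 0.5653 -0.027   0.231 ]
hole [ 0.5311 -0.0348  0.231 ]
hole [ 0.4966 -0.0439  0.231 ]
knobtop [ 0.4576 -0.0534  0.269 ] knob sc [ 0.4661 -0.0506  0.251 ] [ 0.4591 -0.0539  0.2456]
pivot [0.7431 0.0135 0.233 ] [0.7429 0.0148 0.233 ]
corner [0.7836 0.1439 0.22  ]
corner [ 0.6918 -0.1789  0.22  ]
corner [ 0.4667 -0.1153  0.22  ]
corner [0.5618 0.2101 0.22  ]
back corner scene [ 0.4698 -0.1124  0.22  ]
back corner scene [0.5638 0.2107 0.22  ]
```

{"op": "move_arm", "data": {
  "increments": [
    [0,-2,3,0,0,0,1],
    [2.2,-4,3,0,0,2,1],
    [2.2,-4,3,0,0,2,1],
    [2.2,-4,0,0,0,2,1],
    [2.2,-4,0,0,0,2,1],
    [2.2,-4,0,0,0,2,1],
    [2.2,-4,0,0,0,2,1],
    [2.2,-4,0,0,0,2,1]
  ],
  "grip_force": 30
}}

```text
t: 1.15
eef_pos: [0.3015, 0.2286, 0.3293]
ee_rot: [[-1.0, 0.025, 0.0], [0.025, 1.0, 0.0], [-0.0, 0.0, -1.0]]
force: [0.7, 0.2, 1.0]
opening: 0.0855
grip_force: 0.0
```

{"op": "move_arm", "data": {
  "increments": [
    [2.2,-4,0,0,0,2,1],
    [2.2,-4,0,0,0,2,1],
    [2.2,-4,0,0,0,2,1],
    [2.2,-4,0,0,0,2,1],
    [2.2,-4,0,0,0,2,1],
    [2.2,-4,0,0,0,2,1],
    [2.2,-4,0,0,0,2,0.2],
    [0,0,0,0,0,0,0.2]
  ]
}}

```text
t: 2.15
eef_pos: [0.4557, -0.052, 0.3287]
ee_rot: [[-0.977, -0.214, -0.001], [-0.214, 0.977, -0.0], [0.001, 0.0, -1.0]]
force: [-0.7, 0.6, -0.1]
opening: 0.052
grip_force: 0.0
```

```bash
python3 - <<'E'
from geo import *
np.set_printoptions(precision=4,suppress=True)
d=grab("wrist","pics/w1.png")
print(proj(d,[.458,-.053,.269]),proj(d,[.6182,.0388,.2425]),proj(d,[.564,-.028,.233]))
E
```

```text
[256.108  222.4588] [315.2417 382.8723] [258.5566 317.3412]
```

View pics/w1.png

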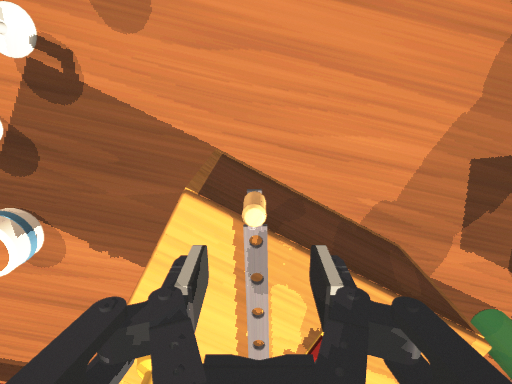

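The wrist picture has the knob's top at (255,215), and the holes at 254, 218, 182 and 146 mm at rows 241, 278, 313 and 344 in column 258. All are near where I predicted them.

```bash
python3 - <<'E'
from geo import *
np.set_printoptions(precision=4,suppress=True)
d=grab("wrist")
print(plane(d,255,215,.269),[plane(d,u,v,.231) for u,v in [(256.5,241),(257,278),(258,313),(259,344)]])
o,R=frame((.611,.0418),(-.9595,.2815))
for x in (-.010,-.0075,-.005,):
  for hz in (.022,0): k,z,th,dd=knob((x,0),hz=hz);print(x,hz,o+R@k,z,th,R@dd)
E
```

```text
[ 0.4522 -0.0536  0.269 ] [array([ 0.4898, -0.0446,  0.231 ]), array([ 0.5247, -0.0366,  0.231 ]), array([ 0.5604, -0.0278,  0.231 ]), array([ 0.5948, -0.0193,  0.231 ])]
-0.01 0.022 [0.5202 0.0676] 0.28588629144480293 0.29506465741197746 [-0.9616  0.2743]
-0.01 0 [0.5168 0.0689] 0.251 0.30206016586595513 [-0.961   0.2765]
-0.0075 0.022 [0.5177 0.0679] 0.28588629144480293 0.28198844834122944 [-0.9628  0.2703]
-0.0075 0 [0.5143 0.0691] 0.251 0.2889646269917631 [-0.9622  0.2725]
-0.005 0.022 [0.5151 0.0682] 0.28588629144480293 0.2689485159003677 [-0.9638  0.2666]
-0.005 0 [0.5118 0.0694] 0.251 0.2759057055267381 [-0.9632  0.2686]
```

{"op": "move_arm", "data": {
  "increments": [
    [0,-0.1,-3,0,0,0,0.2],
    [0,0,-3,0,0,0,0.2],
    [0,0,-2.2,0,0,0,0.2],
    [0,0,0,0,0,0,0.2]
  ]
}}

```text
t: 2.75
eef_pos: [0.4541, -0.05, 0.2464]
ee_rot: [[-0.976, -0.217, -0.003], [-0.217, 0.976, 0.001], [0.002, 0.001, -1.0]]
force: [0.5, 0.1, 0.3]
opening: 0.0516
grip_force: 0.0
```

{"op": "move_arm", "data": {
  "increments": [
    [0.2,-0.3,-0.2,0,0,0,-0.2],
    [0,0,0,0,0,0,-0.5],
    [0,0,0,0,0,0,-1],
    [0,0,0,0,0,0,-1],
    [0,0,0,0,0,0,-1]
  ],
  "grip_force": 30
}}

```text
t: 3.38
eef_pos: [0.4573, -0.0541, 0.2455]
ee_rot: [[-0.976, -0.216, 0.001], [-0.216, 0.976, -0.0], [-0.001, -0.0, -1.0]]
force: [1.2, 0.9, 0.7]
opening: 0.017
grip_force: 29.3
```

{"op": "move_arm", "data": {
  "increments": [
    [0.2,0.05,0.6,-0.3,1.2,0,-1],
    [0.25,0.05,0.8,-0.4,1.6,0,-1],
    [0.25,0.05,0.8,-0.4,1.6,0,-1],
    [0.25,0.05,0.8,-0.4,1.6,0,-1],
    [0.2,0.05,0.8,-0.3,1.3,0,-1],
    [0,0,0,0,0,0,-1]
  ]
}}

```text
t: 4.12
eef_pos: [0.4688, -0.0516, 0.2836]
ee_rot: [[-0.968, -0.216, -0.128], [-0.214, 0.976, -0.032], [0.132, -0.003, -0.991]]
force: [-1.8, -0.8, -1.0]
opening: 0.0171
grip_force: 29.3
```

{"op": "move_arm", "data": {
  "increments": [
    [0.6,1.0,0,0,0,-2.6,-1],
    [0.6,1.6,0,0,0,-3.6,-1],
    [0.6,1.6,0,0,0,-3.6,-1],
    [0.6,1.6,0,0,0,-3.6,-1],
    [0.6,1.6,0,0,0,-3.6,-1],
    [0.6,1.6,0,0,0,-3.6,-1],
    [0.6,1.6,0,0,0,-3.6,-1],
    [0.6,1.4,0,0,0,-3.4,-1]
  ]
}}

```text
t: 5.12
eef_pos: [0.5162, 0.069, 0.2829]
ee_rot: [[-0.956, 0.263, -0.129], [0.261, 0.965, 0.031], [0.132, -0.004, -0.991]]
force: [-3.1, -0.7, -0.8]
opening: 0.0168
grip_force: 29.3
```

```bash
python3 - <<'E'
from geo import *
np.set_printoptions(precision=4,suppress=True)
d=grab("wrist");a=grab("scene");b=grab("top")
s=bot.sense();print(s["eef_pos"],s["force"],s["opening"],s["ee_rot"])
import pickle;pickle.dump((a,b,d),open("f1.pkl","wb"))
W=cv2.resize(d["img"][230:384,150:406],(800,480))
x=cv2.resize(b["img"][110:220,175:310],(396,323),interpolation=cv2.INTER_CUBIC);y=cv2.resize(a["img"][150:245,170:325],(404,248),interpolation=cv2.INTER_CUBIC)
m=np.zeros((600,800,3),np.uint8);m[:323,:396]=x;m[:248,396:]=y[:,:404];m[323:,:443]=cv2.resize(d["img"][224:384,128:384],(443,277));cv2.imwrite("pics/m1.png",m)
E
```

```text
[0.5162 0.0686 0.2829] [-2.6696 -0.9493  0.0916] 0.016778362170457813 [[-0.9573  0.2591 -0.1284]
 [ 0.2573  0.9658  0.0308]
 [ 0.132  -0.0036 -0.9912]]
```

View pics/m1.png

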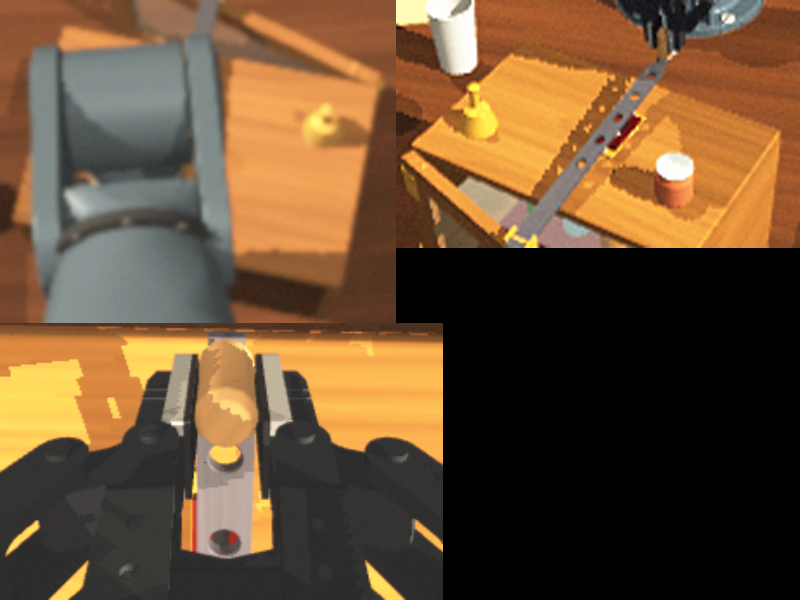

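The bar now hangs above the keep with the door open. In the mosaic's scene part its holes run from (581,163) to (651,73), and the keep's red seat shows at (628,130).

```bash
python3 - <<'E'
from geo import *
import pickle
a,b,d=pickle.load(open("f1.pkl","rb"));a0,_,_=pickle.load(open("f0.pkl","rb"))
o=a["img"][165:225,220:290];p=a0["img"][165:225,220:290]
f=lambda i:cv2.resize(i,(700,600),interpolation=cv2.INTER_CUBIC)
cv2.imwrite("pics/z.png",f(o));
E
```

```text
(no output)
```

View pics/z.png

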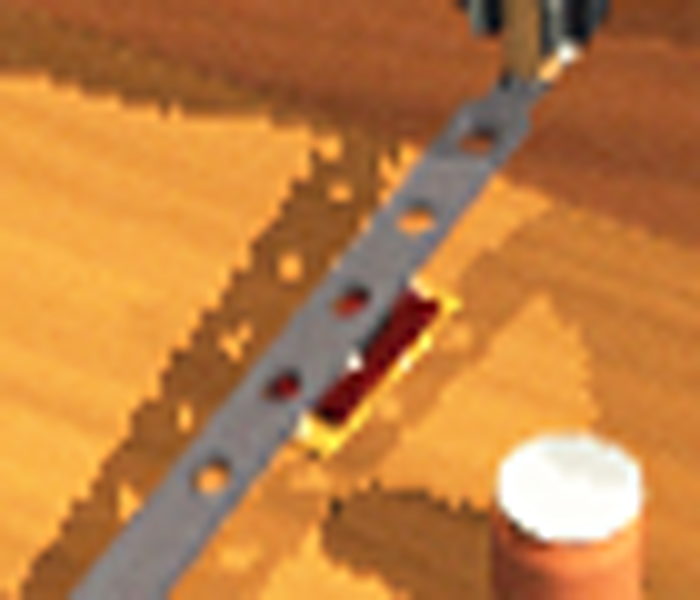

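Holes 110, 146, 182, 218 and 254 are at (212,477), (284,384), (351,300), (416,217) and (479,136) in the crop. The pin's foot just shows at (353,360), partly hidden by the bar.

```bash
python3 - <<'E'
from geo import *
import pickle
a,b,d=pickle.load(open("f1.pkl","rb"))
np.set_printoptions(precision=4,suppress=True)
st=.1295
o,R=frame((.611,.0418),(-.9595,.2815))
for L,u,v in [(.11,212,477),(.146,284,384),(.182,351,300),(.218,416,217),(.254,479,136)]:
    p=plane(a,219.55+u/10,164.55+v/10,.228+L*st+.0045);print(L,p,"keep",R.T@(p[:2]-o))
# pin estimates
print("scene-only pin top",plane(a,170+421/5-.4,150+234/5-.4,.2425))
for q in [(.6176,.0394),(.6182,.0388)]: print(R.T@(np.array(q)-o))
tcp=np.array([.5162,.0687]);k=tcp+0*o
t=np.arcsin(st)
# predicted hole from tcp & pivot circle
H=np.array([-.1325,.19]);kk=R.T@(tcp-o);r=.29*np.cos(t)-.0175*st
P=lambda q:H+.2*np.array([-np.sin(q),-np.cos(q)])
th=fsolve(lambda q:np.linalg.norm(P(q[0])-kk)-r,.28)[0];dd=(kk-P(th));dd/=np.linalg.norm(dd)
h=P(th)+dd*.182*np.cos(t);print("tcp keep",kk,"th",th,"hole keep",h,o+R@h)
E
```

```text
0.11 [0.6894 0.0232 0.2467] keep [-0.0804 -0.0042]
0.146 [0.6546 0.0335 0.2514] keep [-0.0441 -0.0043]
0.182 [0.6221 0.0438 0.2561] keep [-0.0101 -0.0051]
0.218 [0.5887 0.054  0.2607] keep [ 0.0248 -0.0054]
0.254 [0.5549 0.0642 0.2654] keep [ 0.0601 -0.0057]
scene-only pin top [0.6152 0.0393 0.2425]
[-0.007   0.0004]
[-0.0078  0.0009]
tcp keep [0.0985 0.0009] th 0.27460313746147436 hole keep [-0.0063 -0.0004] [0.6171 0.0404]
```

```bash
python3 - <<'E'
from geo import *
import pickle
a,b,c=pickle.load(open("f0.pkl","rb"))
g=lambda d:d["img"].min(2)
print("scene rows 192-206 cols 246-266 (blue/min)");print(g(a)[192:207,246:267])
print("top rows 153-170 cols 228-244");print(g(b)[153:172,228:244])
for x in (-.010,-.006,-.002,.002):
    o,R=frame((.611,.0418),(-.9595,.2815));w=o+R@[x,0]
    for z in (.228,.2425): print(x,z,proj(a,[*w,z]),proj(b,[*w,z]))
E
```

```text
scene rows 192-206 cols 246-266 (blue/min)
[[ 69  64  63  65  66  60  61  65  65  62  57  54  63  71  98  91  66  62
   66  67  61]
 [ 78  68  68  60  61  63  72  59  58  53  42  16  26  48 150 126  95  63
   65  60  70]
 [ 71  65  70  66  70  59  69  29  35  28  18  17  17   7  65  72 105  69
   72  63  65]
 [ 69  66  73  64  69  59  64  27  18  13  19  26  27  28  20  18   6  23
   70  81  65]
 [ 64  63  71  68  72  38  53 170 169  82  32  36  36  26  27  21  18  27
   58  52  62]
 [ 67  64  59  60  64  34  92 255 255 178  48  31  35  23  19  18  21  48
   54  68  69]
 [ 63  65  69  40  36  20  94 228 255 192  41  28  28  23  17  20  71  60
   55  65  65]
 [ 43  62  65  40  30   5  44 128 230 160  46  24  24  16  20  33 110  57
   61  69  62]
 [ 41  37  40  31  20  14  38 124 233 188  44  12  22   9 103  73  55  65
   67  69  58]
 [ 47  38  36  22  20  22  47 111 215 203  46  17  11  37 164  65  60  62
   63  66  63]
 [ 66  39  25  25  21  25  33  49 100  12  11  15  23  64  53  67  68  64
   65  64  61]
 [ 37  16  22  24  19  22  29  28  12  12  12  25  52  54  58  73  74  66
   6
[... 1434 characters left out ...]
  70  78  82]
 [ 70  55  38  34  35  34  36  35  34  43  50  53  61  74  83  85]
 [ 68  53  44  38  36  32  34  33  38  43  51  56  68  80  84  86]]
-0.01 0.228 [253.30554408 201.50427953] [234.98695726 160.63472418]
-0.01 0.2425 [253.19505929 197.62875675] [234.71990397 159.06842168]
-0.006 0.228 [254.04174323 200.67693266] [234.69768046 161.87660155]
-0.006 0.2425 [253.93825338 196.80343186] [234.42645591 160.32582877]
-0.002 0.228 [254.77434589 199.85362754] [234.40790295 163.12062849]
-0.002 0.2425 [254.67778376 195.98217557] [234.132493   161.58544194]
0.002 0.228 [255.50337838 199.03433462] [234.11762343 164.36681056]
0.002 0.2425 [255.41367745 195.16495786] [233.8380139  162.84726701]
```

```bash
cat > hol.py <<'E'
from geo import *
def holes(z0c=None):
    st=(bot.sense()["eef_pos"][2]-.228-.01735)/.29
    ims=[grab("scene") for _ in range(3)];a=ims[0]
    I=np.mean([i["img"].astype(float) for i in ims],0)[165:225,220:290]
    I=cv2.resize(I.astype(np.float32),None,fx=10,fy=10,interpolation=cv2.INTER_LINEAR)
    o,R=frame((.611,.0418),(-.9595,.2815))
    sat=I[:,:,2]-I[:,:,0]           # bar is grey: red-blue small
    bar=cv2.morphologyEx((sat<45).astype(np.uint8),cv2.MORPH_OPEN,np.ones((5,5)))
    cs,h=cv2.findContours(bar,cv2.RETR_CCOMP,cv2.CHAIN_APPROX_NONE)
    out=[]
    for c,q in zip(cs,h[0]):
        if q[3]>=0 and 250<cv2.contourArea(c)<3000:
            M=cv2.moments(c);u,v=M["m10"]/M["m00"],M["m01"]/M["m00"]
            out.append((u,v,cv2.contourArea(c)))
    return a,st,out,o,R
if __name__=="__main__":
    np.set_printoptions(precision=4,suppress=True)
    a,st,out,o,R=holes();print(st,np.array(out))
    for u,v,A in sorted(out):
        u,v=219.55+u/10,164.55+v/10
        # solve L from keep x of pivot guess: iterate with z
        L=.18
        for _ in range(5):
            p=plane(a,u,v,.228+L*st+.0025);k=R.T@(p[:2]-o);L=np.hypot(*(k-[-.1887,-.0022]))
        print("px",u,v,"L",L,"keep",k)
E
python3 hol.py
```

```text
0.12940130604436004 [[ 209.0899  477.1291 1245.5   ]
 [ 279.152   387.5081  563.5   ]
 [ 345.5122  303.4384  712.    ]
 [ 408.1017  220.5459  917.5   ]
 [ 470.0436  142.477   398.    ]]
px 240.45899237254116 212.26291315402113 L 0.10962457063010089 keep [-0.0791 -0.0023]
px 247.46520260278027 203.3008133688258 L 0.1447175150241107 keep [-0.044  -0.0026]
px 254.10121722846444 194.8938436329588 L 0.17899255077273707 keep [-0.0097 -0.003 ]
px 260.36017257039055 186.60458673932789 L 0.21371982357961608 keep [ 0.025  -0.0027]
px 266.55435510887776 178.79769681742044 L 0.24802489903113728 keep [ 0.0593 -0.0032]
```

{"op": "move_arm", "data": {
  "increments": [
    [-0.16,-0.2,0,0,0,0,-1],
    [-0.04,0.01,-0.4,-0.2,-0.75,0,-1],
    [-0.04,0.01,-0.4,-0.2,-0.75,0,-1],
    [-0.03,0.01,-0.3,-0.2,-0.6,0,-1],
    [-0.02,0.01,-0.2,-0.1,-0.4,0,-1],
    [0,0,0,0,0,0,-1]
  ]
}}

```text
t: 6.18
eef_pos: [0.514, 0.0668, 0.2702]
ee_rot: [[-0.962, 0.261, -0.083], [0.26, 0.965, 0.019], [0.085, -0.004, -0.996]]
force: [1.3, -0.5, -3.0]
opening: 0.0167
grip_force: 29.3
```

```bash
python3 hol.py; python3 -c "
from h import *
s=bot.sense();print(s['eef_pos'],s['force'],s['moment'])"
```

```text
0.08571372788409506 [[ 209.2142  490.3208 1077.5   ]
 [ 272.9326  408.578   737.    ]
 [ 406.3616  244.403   801.    ]
 [ 464.4557  169.4737  767.    ]]
px 240.47142304717713 213.58208043310134 L 0.10949276322195614 keep [-0.0792 -0.0022]
px 246.84326096788783 205.40780189959295 L 0.14262720467997939 keep [-0.0461 -0.0017]
px 260.1861631294216 188.990303786933 L 0.2139965807036863 keep [ 0.0253 -0.0019]
px 265.9955671447197 181.49737070838768 L 0.24819744386193762 keep [ 0.0595 -0.0013]
[0.51397115 0.06677896 0.27024284] [ 2.80262583 -1.5371205  -2.27624613] [-0.22972398 -0.49052651 -0.28045295]
```

```bash
python3 - <<'E'
from h import *
a=grab("scene","pics/sc2full.png");o=a["img"][175:220,225:285]
cv2.imwrite("pics/z2.png",cv2.resize(o,(780,585),interpolation=cv2.INTER_CUBIC))
s=bot.sense();print(s['force'])
E
```

```text
[ 3.02039865 -1.58809623 -3.17245022]
```

View pics/z2.png

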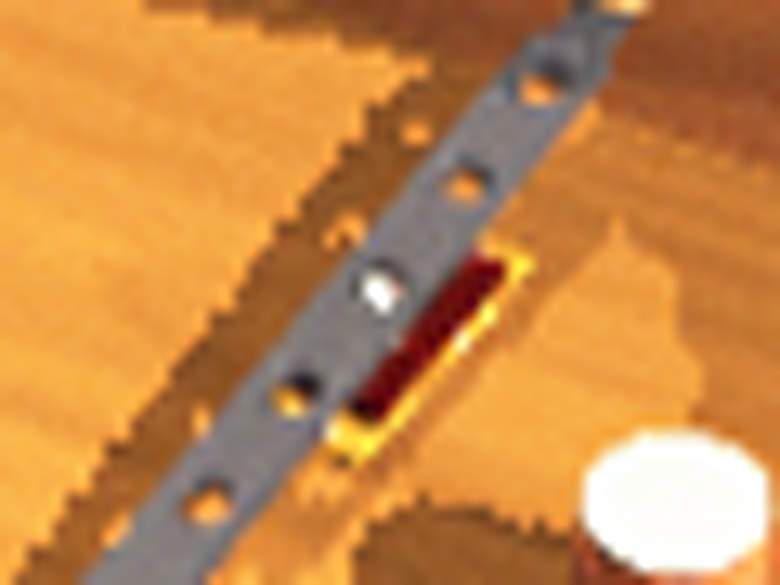

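Through the middle hole, near (380,285), the pin's white top shows at (380,290). They are almost in line, so I lower gently.

{"op": "move_arm", "data": {
  "increments": [
    [0.05,-0.02,0,0,0,0,-1],
    [0,0,-0.2,-0.1,-0.4,0,-1],
    [0,0,-0.2,-0.1,-0.4,0,-1],
    [0,0,0,0,0,0,-1]
  ]
}}

```text
t: 6.88
eef_pos: [0.5139, 0.0667, 0.2661]
ee_rot: [[-0.963, 0.261, -0.07], [0.26, 0.965, 0.015], [0.072, -0.003, -0.997]]
force: [-1.9, -0.7, -1.1]
opening: 0.017
grip_force: 29.4
```

{"op": "move_arm", "data": {
  "increments": [
    [-0.01,0,-0.2,-0.1,-0.4,0,-1],
    [-0.02,0.01,-0.2,-0.1,-0.4,0,-1],
    [-0.01,0,-0.2,-0.1,-0.4,0,-1],
    [0,0,0,0,0,0,-1]
  ]
}}

```text
t: 7.38
eef_pos: [0.5136, 0.0668, 0.2601]
ee_rot: [[-0.964, 0.261, -0.049], [0.261, 0.965, 0.01], [0.05, -0.003, -0.999]]
force: [-2.3, -0.6, -0.5]
opening: 0.0168
grip_force: 29.4
```

{"op": "move_arm", "data": {
  "increments": [
    [-0.02,0,-0.25,-0.13,-0.45,0,-1],
    [-0.02,0.01,-0.25,-0.13,-0.45,0,-1],
    [-0.02,0.01,-0.25,-0.13,-0.45,0,-1],
    [-0.02,0,-0.25,-0.13,-0.45,0,-1],
    [0,0,0,0,0,0,-1]
  ]
}}

```text
t: 8.0
eef_pos: [0.5131, 0.067, 0.251]
ee_rot: [[-0.965, 0.261, -0.016], [0.261, 0.965, 0.001], [0.016, -0.003, -1.0]]
force: [-5.9, 0.1, 8.4]
opening: 0.0166
grip_force: 30.2
```

{"op": "move_arm", "data": {
  "increments": [
    [-0.04,0.01,0,0,0,0,-1],
    [0,0,0,0,0,0,-1]
  ]
}}

```text
t: 8.25
eef_pos: [0.5131, 0.067, 0.2512]
ee_rot: [[-0.965, 0.261, -0.015], [0.261, 0.965, 0.001], [0.015, -0.003, -1.0]]
force: [-3.4, -0.9, 7.6]
opening: 0.0168
grip_force: 30.2
```

{"op": "move_arm", "data": {
  "increments": [
    [-0.01,0,-0.1,-0.1,-0.4,0,-1],
    [0,0,0,0,0,0,-1]
  ]
}}

```text
t: 8.5
eef_pos: [0.5131, 0.067, 0.2505]
ee_rot: [[-0.965, 0.261, -0.008], [0.261, 0.965, -0.001], [0.007, -0.003, -1.0]]
force: [-3.6, -0.7, 10.3]
opening: 0.0169
grip_force: 30.4
```

```bash
python3 - <<'E'
from h import *
a=grab("scene");o=a["img"][175:220,225:285]
cv2.imwrite("pics/z3.png",cv2.resize(o,(780,585),interpolation=cv2.INTER_CUBIC))
E
```

```text
(no output)
```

View pics/z3.png

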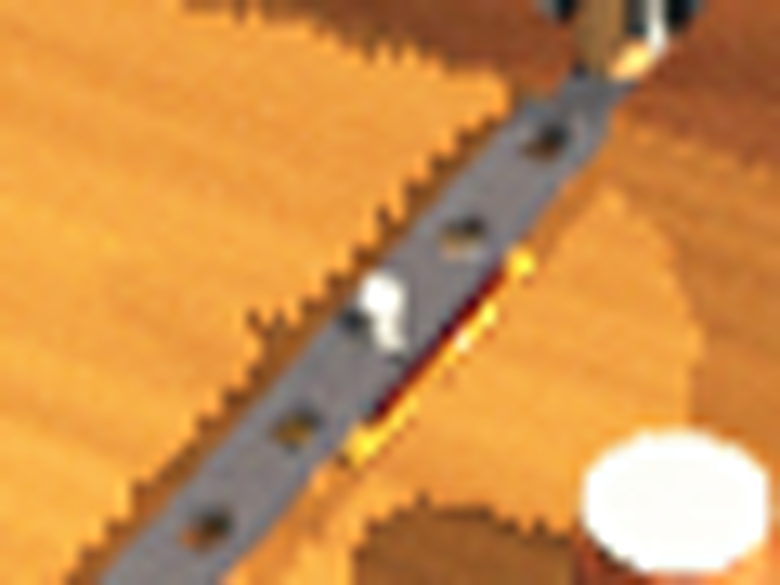

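The pin's tip stands out of the middle hole at (380,310), with two holes showing on each side of it. The force rises at about 8 N/mm, so the bar is on the rubber seat. I ease off and release.

{"op": "move_arm", "data": {
  "increments": [
    [0,0,0.1,0,0,0,-1],
    [0,0,0.05,0,0,0,-0.7],
    [0,0,0,0,0,0,-0.3],
    [0,0,0,0,0,0,0],
    [0,0,0,0,0,0,0.1]
  ]
}}

```text
t: 9.18
eef_pos: [0.5126, 0.0671, 0.2507]
ee_rot: [[-0.965, 0.261, -0.01], [0.261, 0.965, -0.001], [0.01, -0.003, -1.0]]
force: [-0.4, 0.2, 0.2]
opening: 0.0471
grip_force: 0.0
```

{"op": "move_arm", "data": {
  "increments": [
    [0,0,1,0,0,0,0.1],
    [0,0,3,0,0,0,0.1],
    [0,0,4,0,0,0,0.1],
    [-3,0,4,0,0,0,0.1],
    [-4,3,2,0,0,0,0.1],
    [-4,5,0,0,0,0,0.1],
    [-3,5,0,0,0,0,0.1],
    [0,5,0,0,0,0,0.1]
  ]
}}

```text
t: 10.18
eef_pos: [0.3718, 0.2472, 0.3924]
ee_rot: [[-0.965, 0.26, -0.008], [0.26, 0.966, 0.001], [0.008, -0.002, -1.0]]
force: [0.8, -0.4, 1.1]
opening: 0.0471
grip_force: 0.0
```

```bash
python3 - <<'E'
from h import *
s=bot.sense();print(s['t'],s['eef_pos'],s['force'],s['opening'])
a=grab("scene");b=grab("top");m=np.zeros((600,800,3),np.uint8)
m[:300,:400]=cv2.resize(a["img"][140:260,160:320],(400,300));m[:300,400:]=cv2.resize(b["img"][100:220,160:320],(400,300))
m[300:,:400]=cv2.resize(a["img"][175:220,225:285],(400,300),interpolation=cv2.INTER_CUBIC);m[300:,400:]=cv2.resize(a["img"],(400,300))
cv2.imwrite("pics/end.png",m)
E
```

```text
10.175 [0.37183831 0.2472359  0.39238225] [ 0.831252   -0.40501998  1.12067087] 0.04709591347994735
```

View pics/end.png

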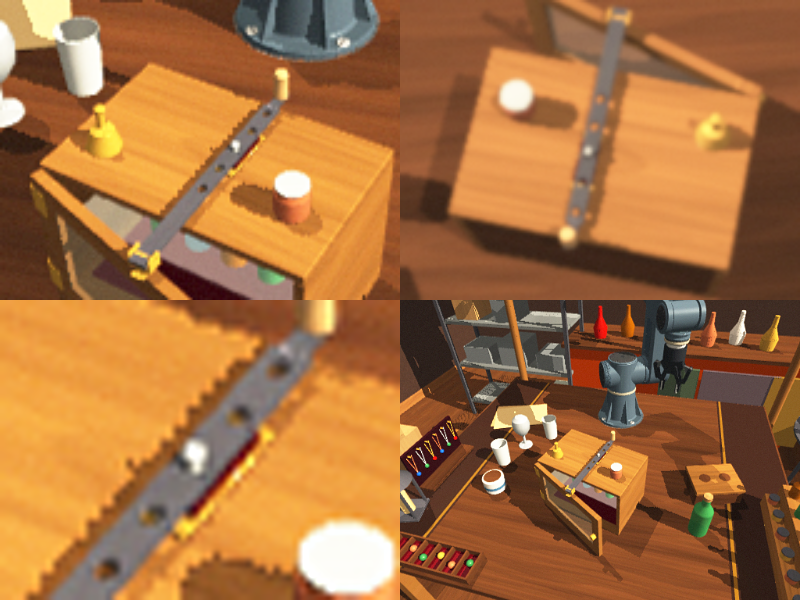

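The end picture shows the door open, the pin through the middle hole at (195,455) of the lower-left panel, and the tin and bell unmoved. I'll check the bar's flatness numerically.

```bash
python3 - <<'E'
from geo import *
import hol,pickle
np.set_printoptions(precision=4,suppress=True)
a,st,out,o,R=hol.holes();print(np.array(out))
b=grab("top")
# expected geometry when flat
k,z,th,d=knob((-.007,0));P=k-.29*d
for L in (.11,.146,.182,.218,.254):
    p=o+R@(P+L*d);print(L,[(np.array(proj(a,[*p,zz]))-[219.55,164.55])*10 for zz in (.2305,.2335,.2365)])
def knobpx(dd,lo,hi):
    I=dd["img"].astype(int);m=((I[:,:,2]>190)&(I[:,:,1]>140)&(I[:,:,0]>80)&(I[:,:,0]<200)).astype(np.uint8)
    m[:lo[1]]=0;m[hi[1]:]=0;m[:,:lo[0]]=0;m[:,hi[0]:]=0
    v,u=np.nonzero(m);return u.mean(),v.mean(),v.min(),v.max(),u.size
w=o+R@k
print("knob scene",knobpx(a,(262,160),(282,186)),"exp base/top",proj(a,[*w,.233]),proj(a,[*w,.269]))
print("knob top",knobpx(b,(215,185),(240,205)),"exp top",proj(b,[*w,.269]),proj(b,[*w,.274]))
E
```

```text
[[203.5006 507.3996 528.    ]
 [271.0798 427.1592 411.5   ]
 [401.4053 278.1984 386.5   ]]
0.11 [array([206.5187, 513.2006]), array([206.0235, 505.154 ]), array([205.5263, 497.0757])]
0.146 [array([276.2594, 433.1742]), array([275.9095, 425.157 ]), array([275.5583, 417.1089])]
0.182 [array([342.9002, 356.7047]), array([342.6834, 348.7222]), array([342.4658, 340.7097])]
0.218 [array([406.6435, 283.5601]), array([406.5486, 275.617 ]), array([406.4534, 267.6447])]
0.254 [array([467.6742, 213.5282]), array([467.6912, 205.6285]), array([467.7082, 197.7002])]
knob scene (np.float64(272.6595744680851), np.float64(172.2340425531915), np.int64(163), np.int64(179), 47) exp base/top [272.1761 178.5372] [272.323  168.8986]
knob top (np.float64(222.71264367816093), np.float64(190.08045977011494), np.int64(185), np.int64(196), 87) exp top [226.0245 192.7574] [225.8827 192.3458]
```

{"op": "move_arm", "data": {
  "increments": [
    [0,-5,0,0,0,0,-1],
    [3,-5,0,0,0,0,-1],
    [4,-5,0,0,0,0,-1],
    [4,-3,-2,0,0,0,-1],
    [3,0,-4,0,0,0,-1],
    [0.1,0.1,-2.5,0,0,0,-1],
    [0,0,-1.5,0,0,0,-1],
    [0,0,0,0,0,0,-1]
  ]
}}

```text
t: 11.48
eef_pos: [0.5131, 0.0675, 0.2907]
ee_rot: [[-0.965, 0.262, -0.011], [0.262, 0.965, -0.001], [0.011, -0.004, -1.0]]
force: [-0.0, 0.2, -0.1]
opening: 0.0001
grip_force: 0.0
```

Next I press gently on the knob's top. If the bar is flat, the tip should touch at TCP z of about 0.277.

{"op": "move_arm", "data": {
  "increments": [
    [0,0,-0.5,0,0,0,-1],
    [0,0,-0.4,0,0,0,-1],
    [0,0,-0.3,0,0,0,-1],
    [0,0,0,0,0,0,-1]
  ]
}}

```text
t: 11.98
eef_pos: [0.5134, 0.0681, 0.2787]
ee_rot: [[-0.965, 0.261, -0.011], [0.261, 0.965, -0.001], [0.01, -0.003, -1.0]]
force: [0.1, -0.0, -0.5]
opening: 0.0003
grip_force: 0.0
```

{"op": "move_arm", "data": {
  "increments": [
    [0,0,-0.1,0,0,0,-1],
    [0,0,0,0,0,0,-1]
  ]
}}

```text
t: 12.22
eef_pos: [0.5135, 0.0681, 0.2778]
ee_rot: [[-0.965, 0.261, -0.011], [0.261, 0.965, -0.001], [0.01, -0.003, -1.0]]
force: [0.5, 0.0, 0.0]
opening: 0.0001
grip_force: 0.0
```

{"op": "move_arm", "data": {
  "increments": [
    [0,0,-0.1,0,0,0,-1],
    [0,0,0,0,0,0,-1]
  ]
}}

```text
t: 12.48
eef_pos: [0.5135, 0.068, 0.2768]
ee_rot: [[-0.965, 0.261, -0.01], [0.261, 0.965, -0.001], [0.01, -0.003, -1.0]]
force: [-0.2, 0.1, -0.4]
opening: -0.0
grip_force: 0.0
```

{"op": "move_arm", "data": {
  "increments": [
    [0,0,-0.1,0,0,0,-1],
    [0,0,0,0,0,0,-1]
  ]
}}

```text
t: 12.72
eef_pos: [0.5135, 0.0681, 0.276]
ee_rot: [[-0.965, 0.261, -0.01], [0.261, 0.965, -0.001], [0.01, -0.003, -1.0]]
force: [-2.3, -0.1, 3.8]
opening: -0.0002
grip_force: 1.6
```

{"op": "move_arm", "data": {
  "increments": [
    [0,0,-0.1,0,0,0,-1],
    [0,0,0,0,0,0,-1]
  ]
}}

```text
t: 12.98
eef_pos: [0.5134, 0.0681, 0.2751]
ee_rot: [[-0.965, 0.261, -0.011], [0.261, 0.965, -0.0], [0.01, -0.003, -1.0]]
force: [-3.3, -0.1, 6.1]
opening: 0.0002
grip_force: 3.1
```

{"op": "move_arm", "data": {
  "increments": [
    [0,0,1,0,0,0,-1],
    [0,0,3,0,0,0,-1],
    [0,0,4,0,0,0,-1],
    [-3,0,4,0,0,0,-1],
    [-4,3,1,0,0,0,-1],
    [-4,5,0,0,0,0,-1],
    [-3,5,0,0,0,0,-1],
    [0,0,0,0,0,0,-1]
  ]
}}

```text
t: 13.98
eef_pos: [0.3728, 0.1991, 0.4055]
ee_rot: [[-0.967, 0.256, -0.009], [0.256, 0.967, 0.0], [0.009, -0.002, -1.0]]
force: [0.4, -1.9, 0.2]
opening: 0.0001
grip_force: 0.0
```

```bash
python3 - <<'E'
import hol,numpy as np
np.set_printoptions(precision=1,suppress=True)
a,st,out,o,R=hol.holes();print(np.array(out))
E
```

```text
[[203.6 507.  510.5]
 [271.1 427.3 418.5]
 [401.6 278.5 384.5]]
```

The hole positions are unchanged and the knob's top is at the height for a flat bar, so I hand the job in.

```bash
python3 -c "
from cell import bot
print(bot.job_done())"
```

```text
the job is handed in; nothing more can be done
None
```

The stay's middle hole is over the pin with the bar flat on its seat, the door stays open by itself, and the job is handed in at about 14 s (no verdict was returned).

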